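Close the sharpening-stone case

ROBOT

A 7-joint arm with a two-finger parallel gripper is mounted at the origin on the work surface. World frame = base frame: x ahead of the robot, y to its left, z up, the work surface at z = 0. Lengths are in m, angles in rad, forces in N, time in s.
With the tool pointing down it reaches from about 0.4 to 0.85 m from the base axis. Payload 4.5 kg.
Tool frame: the origin (TCP) lies between the finger pads; the fingertips stand tip_extent ahead of it and the grasp point (between the pads) lies 5 mm behind it (tip_extent is the distance from the TCP to the fingertips, in m); z points along the fingers, y is the direction in which the jaws open and shut (so a half turn about z gives the same grasp; the last joint's range is limited). The gripper opens to 85 mm and grips with 20 to 120 N. Pads are 22 mm wide; open, the fingers measure 114 mm over their backs; the gripper's body (76 mm by 85 mm) begins 54 mm behind the grasp point. The pads swing forward as they close: fully open they stand 13 mm farther back than shut.
Start: joints at [1.381, 0.689, -0.195, 1.565, 0.157, 0.902, -0.215], TCP at [0.139, -0.609, 0.217] pointing down, gripper open.
Joint ranges: [-3.01, 3.01], [-0.46, 2.08], [-1.47, 1.51], [0.13, 2.56], [-1, 4.14], [0.04, 2.09], [-2.66, 2.66]. Speed limits (rad/s): [2.57, 2.57, 3.14, 3.14, 3.14, 3.14, 3.14].

INTERFACE

Orientations are given as a rotation vector (axis times angle).
In Python, from station import * gives the robot as it stands. The module is installed in compiled form; this text tells all that it offers.
- The arm moves only by the tool servo_tool, never from a script. Its argument "series" is a list of rows, each a list of 5 numbers: the shift along the world's x, y, z in cm, then the turn about the world's z in degrees, then the finger opening in cm, from 0 to 8.54. A call has exactly 5 rows; each row is the pose to reach, as a shift and turn from the pose commanded when the call began; what a row does not reach only later rows make up. A row lasts 1/10 s, in which the tool goes at most 50 mm and 8.59 degrees, less where a joint would pass 70% of its speed; a pose out of reach is approached as far as the arm can. A call with a gripper value outside its range is refused whole. The fingers move at their own pace and stop on an object; the grip force is fixed at half the most. Time passes only in rows, so rows that repeat a pose let the fingers close, or fill a call up. It gives the time, the measured TCP pose, the force and the opening at its end, in the units of the state.
- observe(): the state, without advancing time (a new reading comes with each control period).
- grab_frame(name): name is "scene" or "top" or "wrist"; returns (picture, depth): 480x640x3 uint8, red, green, blue; 480x640 float32, m along the optical axis (not along the pixel's ray), 0 where there is no reading.
- camera_info(name): a dict with "mtx" (3x3 intrinsics, pixels), "xyz" and "attitude" of the camera in the world; the wrist camera has in their place "T_tool_cam" (4x4, takes a point from camera to tool coordinates, whose origin is the TCP and whose axes are the flange's). Camera axes: x right, y up, looking along -z (the intrinsics and any distortion apply to the point x, -y, -z); pixel columns grow to the right and rows downward; lengths in m; the calibration is good to about 2 mm. A picture is of the moment at which its call begins: read the wrist's pose just before it. camera_info takes no time and is no camera call.
- hand_in(): hands the job in, once; it reports no verdict.
Trained networks look in the newest picture that a camera, given by its name, has taken for a name from the list of things; names that differ only in an ending like _2 or _b are one class to them, and where a whole thing is asked for, a point or a joint stands for the part that bears it (a point fixed in the world has none). Each returns a list of dicts, best first, with "confidence" (0 to 1); they miss things now and then, are a little off and sometimes report something else, mostly with a low value. They report only what shows in the picture. A call takes as long as a camera call. They do not tell look-alikes from the thing itself.
- regions_of(camera, thing): "region" (480x640 bool, what is visible of it) and "box" ([centre column, centre row, width, height] in pixels, round what is visible of it).
- landmark_of(camera, thing): "position" ([column, row] in pixels: a listed point, or the origin of a listed thing).
The state is a dict: "clock": time; "joints": joint angles; "dq": joint speeds; "tau": joint torques, N m; "position": TCP position; "eef_rot": TCP orientation; "wrist_force": force on the tool from outside, world axes, zero at the start; "wrist_torque": the same for the moment, N m; "width": finger opening in m.
Only numpy, scipy, OpenCV 4.12 (cv2) and the standard library are available. Lean on these libraries where they do the work, as an engineer would, in place of code of your own. Each camera call takes 0.05 s, during which the arm holds its last target. There are 200 camera calls.

TASK

Put the sharpening stone away: push it gently into its bay until it is fully home against the stop, then bring the case's lid over from behind and lower it gently until it is fully shut, without slamming it. Leave everything else on the table where it is.

Things in the scene. Friction and masses are not known exactly. Their poses are not given: they have to be found in the camera images.
- case: Open-topped green case, fixed, 150 (x) x 130 (y) x 45 high. Origin: centre of its underside, on the table. x: along its length, to its open end (x = +75). The stone's bay (y = 0 to +55, floor 8 above the table, walls to 45 high, outer wall 10 thick) is open at that end. The other bay (y = -55 to -10) holds two slip stones that stay there. The lid is hinged along the -y side.
- stop (a point): Centre of the stop at the closed end of the stone's bay: case x = -63, y = +27.5, 20 above the table; axes as the case. The bay runs from here along +x.
- stone: Sharpening stone, 140 x 50 x 24, orange upper and grey lower half, about 0.36 kg, loose. Origin: centre of its underside; x is its long axis. It lies flat in its bay and sticks out of the case's open end by 20 to 55. Home against the stop, its origin is at case x = +7 and its end stands 2 beyond the case's end.
- stone_end (a point): Centre of the stone's sticking-out end face (x = +70 of the stone, 12 above its underside).
- lid (a joint): Lid angle, rad: 0 shut, 1.57 upright, above that leaning back; at most 2.25. Stiff hinge: stays where left, about 3 N at its edge moves it. Dark wooden board with brass corners, 12 thick, 130 from hinge to free edge, 164 along the hinge (case x = -75 to +89).
- hinge (a point): Middle of the hinge line, 45.5 above the table, at case x = 0, y = -65; axes as the case, hinge line along x. The lid's underside plane passes through it.
- lid_edge (a point): Middle of the lid's free edge, on its outer (upper when shut) face: 130 from the hinge line, 12 off the underside plane. Axes turn with the lid: y from hinge to free edge, z out of the outer face. At its +x end the lid carries a flap that, when shut, hangs 33 below its underside over the case's open end (case x = +83 to +89): a stone that sticks out keeps it from shutting.
- dish: Bystander, loose: small blue bowl, 72 dia x 28. Origin: centre of its underside. Leave it alone.
- eraser: Bystander, loose: white block, 62 x 36 x 20. Origin: centre of its underside. Leave it alone.
- marker: Bystander, loose: black pen, 14 x 130 x 14 (long along its y). Origin: centre of its underside. Leave it alone.
- slab: Bystander, loose: round grey stone slab, 180 dia x 30. Origin: centre of its underside. Leave it alone.
- rotary: Bystander, loose: orange and black rotary power tool lying on its side, about 230 x 56 x 56 (long along its x). Origin: centre of its underside. Leave it alone.
- lump: Bystander, loose: rough white stone lump, 120 x 90 x about 85. Origin: centre of its underside. Leave it alone.
Things that resemble listed ones, but are neither listed nor needed, are in the scene too. What is shaped like the stone but black or green is not meant.

How it is judged:
By the outcome, as a careful person would: the job done as asked, in the order asked, and still so for the second after the job is handed in, with the robot touching nothing.
It also fails if it takes over 58 s, if anything falls off the work surface, if the arm or the gripper's body presses on something with over 40 N, if the wrist force passes 120 N, or if a joint passes its speed limit or range.

## Working session

There is one attempt and no reset: what is moved stays moved. The work goes in short steps, Python scripts to look and compute and a tool call to move; the robot and the scene stay as the last step left them, time stands still between calls to the robot, and variables do not carry over. Pictures are saved under pics/ and viewed, about 8 in all and at most 12, crops included, and the job is handed in when it is done.

Besides the shell and the picture viewer there is one more tool, called after ">>>" by a JSON object that holds its "fn" and its "kwargs". servo_tool: Moves the arm, as the interface text tells. Its arguments: {"type":"object","properties":{"series":{"type":"array"}},"required":["series"]}

```bash
mkdir -p pics; cat > h.py <<'E'
import numpy as np, cv2
from station import *
from scipy.spatial.transform import Rotation as R
def cam(name):
    c=camera_info(name); K=np.array(c["mtx"])
    if "T_tool_cam" in c:
        s=observe(); T=np.eye(4); T[:3,:3]=R.from_rotvec(s["eef_rot"]).as_matrix(); T[:3,3]=s["position"]
        return K,T@np.array(c["T_tool_cam"]),c
    T=np.eye(4); a=np.array(c["attitude"]); T[:3,:3]=a if a.shape==(3,3) else R.from_rotvec(a).as_matrix() if a.size==3 else R.from_quat(a).as_matrix()
    T[:3,3]=c["xyz"]; return K,T,c
def pts(K,T,uv,d):
    uv=np.atleast_2d(uv).astype(float); d=np.atleast_1d(d)
    x=(uv[:,0]-K[0,2])/K[0,0]*d; y=(uv[:,1]-K[1,2])/K[1,1]*d
    return np.c_[x,-y,-d]@T[:3,:3].T+T[:3,3]
def onplane(K,T,uv,z):
    a=pts(K,T,uv,np.ones(len(np.atleast_2d(uv)))); o=T[:3,3]; r=a-o
    return o+r*((z-o[2])/r[:,2])[:,None]
def save(n,p): cv2.imwrite("pics/"+n+".png",p[:,:,::-1])
E
python3 - <<'E'
from h import *
s=observe(); print({k:np.round(v,3) for k,v in s.items()})
for n in("scene","top"):
    K,T,c=cam(n); print(n,c); p,d=grab_frame(n); save(n+"0",p); np.savez(n+"0.npz",p=p,d=d)
    for t in("case","stone","lid"):
        for r in regions_of(n,t)[:4]: print(n,t,round(r["confidence"],2),np.round(r["box"]))
    for t in("stone_end","hinge","lid_edge","stop","case"):
        for r in landmark_of(n,t)[:3]: print(n,t,round(r["confidence"],2),np.round(r["position"]))
print(camera_info("wrist"))
E
```

```text
{'clock': np.float64(0.0), 'joints': array([ 1.381,  0.69 , -0.194,  1.566,  0.157,  0.902, -0.215]), 'dq': array([ 0.001,  0.   ,  0.   , -0.002, -0.001,  0.001,  0.   ]), 'tau': array([ 0.0000e+00, -5.3960e+01, -1.2670e+00, -1.5854e+01,  9.0000e-03,
        9.0000e-03,  0.0000e+00]), 'position': array([ 0.138, -0.609,  0.216]), 'eef_rot': array([-3.12e+00, -3.51e-01,  1.00e-03]), 'wrist_force': array([-0.   ,  0.569, -0.035]), 'wrist_torque': array([ 0.07 , -0.02 ,  0.014]), 'width': np.float64(0.085)}
scene {'mtx': array([[613.38286615,   0.        , 330.49529747],
       [  0.        , 613.38286615, 222.21681517],
       [  0.        ,   0.        ,   1.        ]]), 'xyz': array([1.59093504, 0.10839642, 0.83400552]), 'attitude': array([0.73378204, 0.78961028, 1.53351312])}
scene case 0.54 [354. 259.  37.  53.]
scene stone 0.94 [429. 202.  38.  37.]
scene stone 0.92 [350. 260.  35.  51.]
scene stone 0.81 [244. 254.  45.  45.]
scene stone 0.56 [238. 198.  58.  27.]
scene lid 0.84 [304. 211.  36.  89.]
scene stone_end 0.8 [347. 279.]
scene stone_end 0.72 [261. 272.]
scene stone_end 
[... 787 characters left out ...]
inge 0.9 [334. 209.]
top hinge 0.64 [232. 228.]
top lid_edge 0.73 [355. 200.]
top stop 0.65 [289. 234.]
top stop 0.55 [296. 191.]
top case 0.65 [231. 232.]
top case 0.62 [308. 214.]
{'mtx': array([[355.13808425,   0.        , 320.2955512 ],
       [  0.        , 355.13808425, 238.42468618],
       [  0.        ,   0.        ,   1.        ]]), 'T_tool_cam': array([[-4.41643693e-05,  9.50590010e-01,  3.10449080e-01,
         8.00812373e-02],
       [ 9.99999874e-01,  1.97278469e-04, -4.61803843e-04,
         2.23911235e-05],
       [-5.00231039e-04,  3.10449020e-01, -9.50589899e-01,
        -1.56913811e-01],
       [ 0.00000000e+00,  0.00000000e+00,  0.00000000e+00,
         1.00000000e+00]])}
```

View pics/scene0.png

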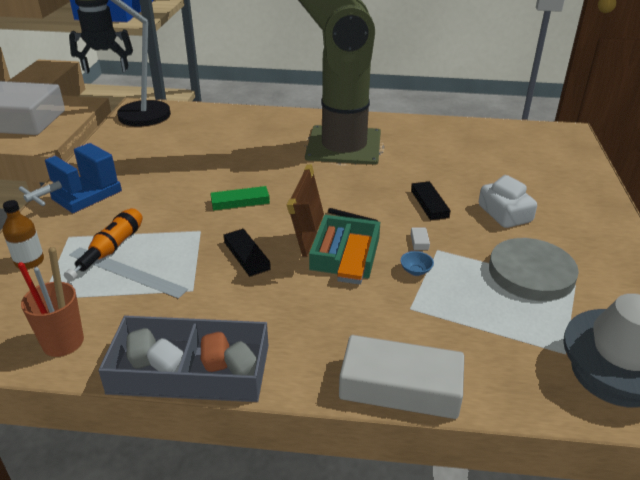

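View pics/top0.png

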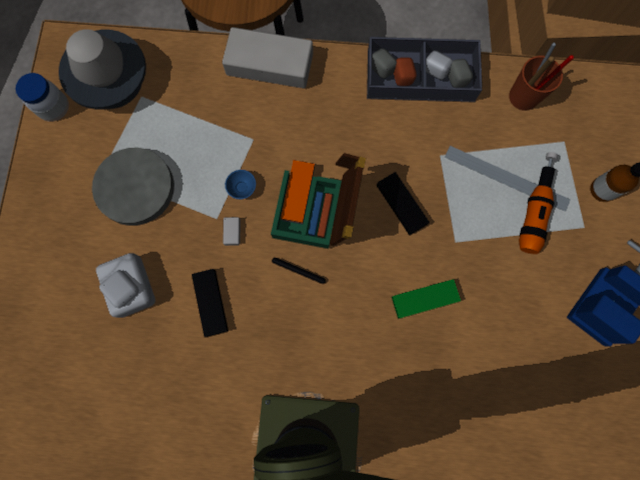

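Look-alikes: black blocks (scene 430,200 / 246,252), a green block (240,198). The orange stone in the green case is at scene (354,255), top (299,191). The open end points away from the robot, and the lid is on the right (world -y). Next I measure the case and stone.

```bash
python3 - <<'E'
from h import *
for n,win in(("top",(255,375,140,260)),("scene",(280,390,160,290))):
    z=np.load(n+"0.npz"); p,d=z["p"],z["d"]; K,T,c=cam(n)
    u0,u1,v0,v1=win
    uu,vv=np.meshgrid(np.arange(u0,u1),np.arange(v0,v1)); uv=np.c_[uu.ravel(),vv.ravel()]
    P=pts(K,T,uv,d[vv,uu].ravel()); C=p[vv,uu].reshape(-1,3).astype(int)
    hsv=cv2.cvtColor(p,cv2.COLOR_RGB2HSV)[vv,uu].reshape(-1,3).astype(int)
    ok=d[vv,uu].ravel()>0
    org=ok&(hsv[:,0]<16)&(hsv[:,1]>190)&(hsv[:,2]>190)&(abs(P[:,2]-.032)<.008)
    grn=ok&(hsv[:,0]>60)&(hsv[:,0]<95)&(hsv[:,1]>90)
    rim=grn&(abs(P[:,2]-.045)<.006)
    lid=ok&(P[:,2]>.07)&(P[:,1]<.02)
    for nm,m in(("stone",org),("rim",rim)):
        Q=P[m]; r=cv2.minAreaRect((Q[:,:2]*1000).astype(np.float32)); print(n,nm,m.sum(),"z",np.round(np.median(Q[:,2]),4),np.round(r[0],1),np.round(r[1],1),round(r[2],2)); print(np.round(cv2.boxPoints(r),0).tolist())
    Q=P[lid]; 
    if len(Q)>20:
        m=Q.mean(0); w,V=np.linalg.eigh(np.cov((Q-m).T)); print("lid",lid.sum(),m.round(3),"normal",V[:,0].round(3),"zmax",np.percentile(Q[:,2],[50,99]).round(3), np.sqrt(w).round(4))
    q=cv2.resize(p[v0-10:v1+10,u0-10:u1+10],None,fx=4,fy=4,interpolation=cv2.INTER_CUBIC); save(n+"z",q); print(q.shape)
E
```

```text
top stone 0 z nan [0. 0.] [0. 0.] 0.0
[[0.0, 0.0], [0.0, 0.0], [0.0, 0.0], [0.0, 0.0]]
top rim 1057 z 0.0446 [508.4  43.5] [129.2 151.6] 83.79
[[426.0, -12.0], [577.0, -29.0], [591.0, 100.0], [440.0, 116.0]]
lid 1600 [ 0.513 -0.044  0.142] normal [0.023 0.963 0.27 ] zmax [0.152 0.176] [0.0077 0.0324 0.0539]
(560, 560, 3)
scene stone 0 z nan [0. 0.] [0. 0.] 0.0
[[0.0, 0.0], [0.0, 0.0], [0.0, 0.0], [0.0, 0.0]]
scene rim 815 z 0.044 [511.7  44.2] [130.8 155.6] 84.02
[[428.0, -13.0], [582.0, -29.0], [596.0, 101.0], [441.0, 117.0]]
lid 1659 [ 0.537 -0.041  0.137] normal [0.028 0.975 0.221] zmax [0.143 0.175] [0.01   0.0311 0.0584]
(600, 520, 3)
  return _methods._mean(a, axis=axis, dtype=dtype,
  ret = ret.dtype.type(ret / rcount)
```

View pics/topz.png

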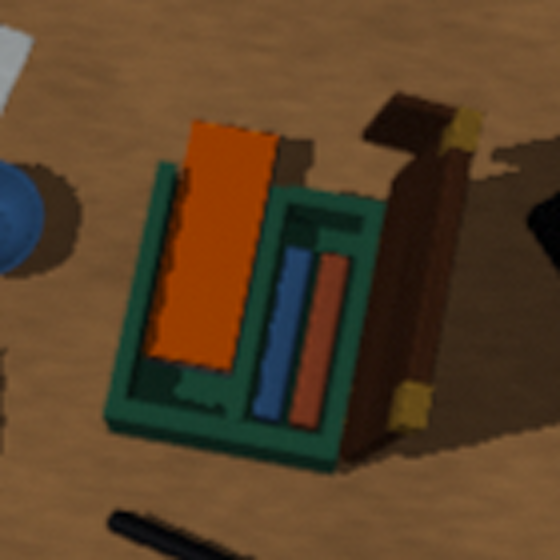

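```bash
python3 - <<'E'
from h import *
c0=np.array([.510,.044]); ps=np.radians(-6.1); ex=np.array([np.cos(ps),np.sin(ps)]); ey=np.array([-ex[1],ex[0]])
for n,win in(("top",(255,375,140,260)),("scene",(280,390,160,290))):
    z=np.load(n+"0.npz"); p,d=z["p"],z["d"]; K,T,c=cam(n)
    u0,u1,v0,v1=win
    uu,vv=np.meshgrid(np.arange(u0,u1),np.arange(v0,v1)); uv=np.c_[uu.ravel(),vv.ravel()]
    P=pts(K,T,uv,d[vv,uu].ravel())
    C=p[vv,uu].reshape(-1,3).astype(int)
    m=(C[:,0]>C[:,2]+100)&(C[:,0]-C[:,1]>60)&(P[:,2]<.05)
    Q=P[m]; r=cv2.minAreaRect((Q[:,:2]*1000).astype(np.float32)); print(n,m.sum(),np.median(Q[:,2]),r)
    L=(Q[:,:2]-c0)@np.c_[ex,ey]; print("case xy pct",np.percentile(L,[0,2,50,98,100],axis=0).round(4).tolist())
    lid=(P[:,2]>.07)&((P[:,:2]-c0)@ey<-.03)
    Q=P[lid]; L=np.c_[(Q[:,:2]-c0)@np.c_[ex,ey],Q[:,2]]
    b=L[(L[:,0]>-.06)&(L[:,0]<.06)]
    for z0 in np.arange(.07,.19,.015):
        k=b[abs(b[:,2]-z0)<.006]
        if len(k): print(round(z0,3),len(k),np.percentile(k[:,1],[2,25,50,75,98]).round(4))
    print("lid zmax",np.percentile(b[:,2],[90,99,100]), "x",np.percentile(L[:,0],[1,99]))
    rim=(abs(P[:,2]-.045)<.004)&(C[:,1]>C[:,0]+15)
    L=(P[rim][:,:2]-c0)@np.c_[ex,ey]; print("rim",np.percentile(L,[1,99],axis=0).round(4).tolist())
E
```

```text
top 1209 0.03178249893606844 ((553.7295532226562, 67.96096801757812), (53.67286682128906, 149.85546875), 84.69120788574219)
case xy pct [[-0.0338, 0.0022], [-0.0314, 0.0032], [0.036, 0.0255], [0.1028, 0.0482], [0.1155, 0.0562]]
0.07 30 [-0.0738 -0.0731 -0.0727 -0.0723 -0.0714]
0.085 64 [-0.077  -0.0761 -0.0754 -0.0748 -0.074 ]
0.1 72 [-0.0804 -0.0794 -0.0786 -0.078  -0.0768]
0.115 70 [-0.0838 -0.0828 -0.0821 -0.0814 -0.0806]
0.13 75 [-0.0874 -0.0864 -0.0857 -0.0851 -0.0841]
0.145 72 [-0.0905 -0.0896 -0.089  -0.0885 -0.0875]
0.16 85 [-0.0954 -0.0933 -0.0925 -0.0918 -0.0909]
0.175 294 [-0.1059 -0.103  -0.0998 -0.0971 -0.0945]
lid zmax [0.17180472 0.17454305 0.17634787] x [-0.29515356  0.086307  ]
rim [[-0.0768, -0.0648], [0.0725, 0.0634]]
scene 864 0.031880040942072696 ((551.2863159179688, 66.94650268554688), (49.8031005859375, 145.49932861328125), 85.10972595214844)
case xy pct [[-0.0343, 0.0032], [-0.0273, 0.0045], [0.0472, 0.0264], [0.1077, 0.0502], [0.1115, 0.0531]]
0.07 32 [-0.0726 -0.0718 -0.0712 -0.0703 -0.0688]
0.085 54 [-0.0755 -0.0742 -0.0734 -0.0725 -0.0711]
0.1 42 [-0.0789 -0.0778 -0.0771 -0.0766 -0.0749]
0.115 52 [-0.0831 -0.0816 -0.0804 -0.0795 -0.0784]
0.13 59 [-0.0862 -0.085  -0.084  -0.0833 -0.0823]
0.145 83 [-0.0894 -0.0883 -0.0874 -0.0866 -0.0856]
0.16 104 [-0.0933 -0.0919 -0.0911 -0.0903 -0.0891]
0.175 156 [-0.104  -0.1007 -0.0973 -0.0948 -0.0922]
lid zmax [0.17108134 0.17345101 0.17621532] x [-0.07115637  0.09355789]
rim [[-0.0749, -0.0645], [0.078, 0.0655]]
```

>>> {"fn": "servo_tool", "kwargs": {"series": [[0, 0, 4, 0, 0], [0, 0, 8.5, 0, 0], [2.9, 3.75, 8.5, -3, 0], [5.8, 7.5, 8.5, -6, 0], [8.7, 11.25, 8.5, -9, 0]]}}

```text
clock: 1.4
position: [0.2266, -0.4958, 0.302]
eef_rot: [3.139, 0.1, 0.001]
wrist_force: [0.5, -0.3, -0.9]
width: 0.0123
```

>>> {"fn": "servo_tool", "kwargs": {"series": [[2.8, 3.7, 0, -3, 0], [5.7, 7.4, 0, -6, 0], [8.6, 11, 0, -9, 0], [11.4, 14.7, 0, -10, 0], [14.3, 18.4, 0, -10, 0]]}}

```text
clock: 1.9
position: [0.3696, -0.3114, 0.3019]
eef_rot: [3.136, -0.17, 0.001]
wrist_force: [1.4, -1.4, -0.6]
width: 0.0002
```

>>> {"fn": "servo_tool", "kwargs": {"series": [[2.8, 3.7, 0, 0, 0], [5.7, 7.4, 0, 0, 0], [8.6, 11, 0, 0, 0], [11.4, 14.7, 0, 0, 0], [14.3, 18.4, 0, 0, 0]]}}

```text
clock: 2.4
position: [0.5126, -0.1274, 0.3019]
eef_rot: [3.137, -0.169, 0.001]
wrist_force: [0.4, -1.1, 0.1]
width: -0.0001
```

>>> {"fn": "servo_tool", "kwargs": {"series": [[2.8, 3.7, 0, 0, 0], [5.7, 7.4, 0, 0, 0], [8.6, 11, 0, 0, 0], [11.4, 14.7, 0, 0, 0], [14.3, 18.4, 0, 0, 0]]}}

```text
clock: 2.9
position: [0.6556, 0.0566, 0.3017]
eef_rot: [3.137, -0.169, 0.0]
wrist_force: [0.8, -0.7, -0.5]
width: 0.0004
```

```bash
python3 - <<'E'
from h import *
K,T,c=cam("wrist"); p,d=grab_frame("wrist"); save("w0",p); np.savez("w0.npz",p=p,d=d,T=T,K=K)
c0=np.array([.510,.044]); ps=np.radians(-6.1); ex=np.array([np.cos(ps),np.sin(ps)]); ey=np.array([-ex[1],ex[0]])
for r in landmark_of("wrist","stone_end")[:2]+landmark_of("wrist","stop")[:2]: print(r["confidence"],r["position"],(onplane(K,T,r["position"],.02)[0,:2]-c0)@np.c_[ex,ey])
vv,uu=np.mgrid[0:480,0:640]; P=pts(K,T,np.c_[uu.ravel(),vv.ravel()],d.ravel()); C=p.reshape(-1,3).astype(int); ok=d.ravel()>0
m=ok&(C[:,0]>C[:,2]+100)&(C[:,0]-C[:,1]>60)&(abs(P[:,2]-.032)<.006)
g=ok&(C[:,1]>C[:,0]+15)&(abs(P[:,2]-.045)<.004)
for n,k in(("stone",m),("rim",g)):
    L=(P[k][:,:2]-c0)@np.c_[ex,ey]; print(n,k.sum(),np.median(P[k][:,2]).round(4),np.percentile(L,[1,50,99],axis=0).round(4).tolist()); print(cv2.minAreaRect((L*1000).astype(np.float32)))
# fingertips: points near tool
s=observe(); Rm=R.from_rotvec(s["eef_rot"]).as_matrix(); Q=(P-s["position"])@Rm
f=ok&(abs(Q[:,0])<.03)&(abs(Q[:,1])<.06)&(abs(Q[:,2])<.08)
if f.sum(): print("finger",f.sum(),np.percentile(Q[f],[1,50,99],axis=0).round(4).tolist()); q=Q[f&(Q[:,2]>-.01)]; print(len(q) and (q.min(0).round(4),q.max(0).round(4)))
E
```

```text
0.85 [467.9, 211.3] [ 0.11622594 -0.15927871]
0.85 [488.9, 393.5] [-0.16730333 -0.22727044]
stone 3278 0.0314 [[-0.0458, -0.0462], [0.0508, 0.0232], [0.1068, 0.0527]]
((27.45085906982422, 2.9410171508789062), (160.851806640625, 100.04815673828125), 0.6271860599517822)
rim 1668 0.0445 [[-0.0729, -0.0635], [0.0299, -0.0523], [0.0755, 0.0658]]
((0.8679733276367188, 1.1744537353515625), (130.21493530273438, 150.18698120117188), 89.88154602050781)
finger 17812 [[-0.0079, -0.0363, -0.0797], [0.0116, 0.0029, -0.0699], [0.0146, 0.0422, -0.0233]]
0
```

View pics/w0.png

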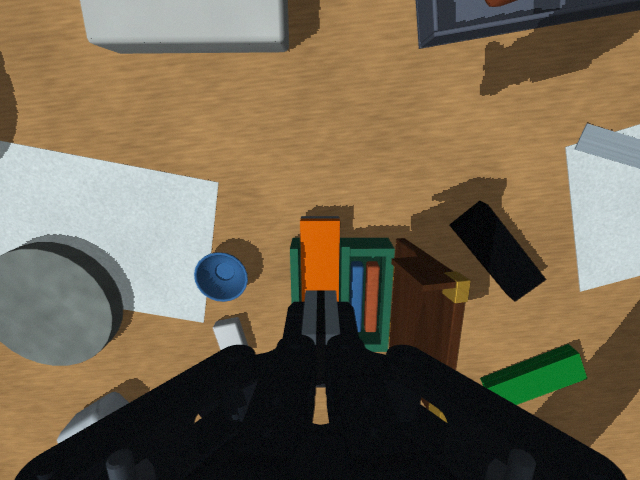

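```bash
python3 - <<'E'
from h import *
z=np.load("w0.npz"); p,d,T,K=z["p"],z["d"],z["T"],z["K"]
s=observe(); Rm=R.from_rotvec(s["eef_rot"]).as_matrix()
for u in(311,330):
  for v in(286,289,291,294,300,310,330,350):
    Q=(pts(K,T,(u,v),d[v,u])[0]-s["position"])@Rm; print(u,v,d[v,u].round(4),Q.round(4),p[v,u])
E
```

```text
311 286 0.4689 [-0.1244 -0.009   0.2685] [214 103  11]
311 289 0.4711 [-0.1292 -0.0091  0.2693] [205  97   3]
311 291 0.1533 [ 0.0114 -0.0009 -0.0192] [50 57 63]
311 294 0.1493 [ 0.012  -0.0008 -0.0232] [49 58 62]
311 300 0.1446 [ 0.0118 -0.0007 -0.0282] [51 57 60]
311 310 0.1368 [ 0.0119 -0.0005 -0.0364] [54 59 65]
311 330 0.1234 [ 0.012  -0.0002 -0.0504] [53 60 65]
311 350 0.1107 [ 0.0131  0.0001 -0.0635] [6 3 7]
330 286 0.4709 [-0.1254  0.0161  0.2702] [208  95   1]
330 289 0.4705 [-0.1291  0.0161  0.2687] [205  94  10]
330 291 0.1523 [ 0.0118  0.0073 -0.0201] [52 61 67]
330 294 0.149 [ 0.0121  0.0072 -0.0235] [51 58 64]
330 300 0.1445 [ 0.0119  0.007  -0.0284] [51 58 63]
330 310 0.1365 [ 0.012   0.0068 -0.0368] [50 59 63]
330 330 0.1237 [ 0.0118  0.0064 -0.0502] [52 59 65]
330 350 0.1114 [ 0.0126  0.006  -0.0629] [16 13 17]
```

```bash
python3 - <<'E'
from h import *
K,T,c=cam("scene"); p,d=grab_frame("scene"); s=observe(); Rm=R.from_rotvec(s["eef_rot"]).as_matrix()
vv,uu=np.mgrid[0:480,0:640]; P=pts(K,T,np.c_[uu.ravel(),vv.ravel()],d.ravel())
Q=(P-s["position"])@Rm; f=(d.ravel()>0)&(abs(Q[:,0])<.05)&(abs(Q[:,1])<.07)&(Q[:,2]>-.1)&(Q[:,2]<.05)
q=Q[f]
for a in np.arange(-.08,.05,.006):
    k=q[(q[:,2]>=a)&(q[:,2]<a+.006)]
    if len(k): print(round(a,3),len(k),k[:,0].min().round(4),k[:,0].max().round(4),k[:,1].min().round(4),k[:,1].max().round(4))
i=np.where(f)[0]; u0,v0=int(uu.ravel()[i].mean()),int(vv.ravel()[i].max()); save("s1",cv2.resize(p[v0-70:v0+60,u0-70:u0+70],None,fx=4,fy=4,interpolation=cv2.INTER_CUBIC))
E
```

```text
-0.08 127 -0.0115 0.0192 -0.0437 0.0432
-0.074 186 -0.0102 0.0162 -0.0416 0.0362
-0.068 144 -0.0086 0.0177 -0.0367 0.0324
-0.062 83 -0.0063 0.0167 -0.0324 0.0275
-0.056 50 -0.0057 0.016 -0.0167 0.0144
-0.05 50 0.0012 0.0148 -0.0158 0.0107
-0.044 56 -0.0032 0.0167 -0.0161 0.0108
-0.038 50 -0.0023 0.0152 -0.016 0.0103
-0.032 54 -0.0025 0.0163 -0.0163 0.0108
-0.026 40 -0.0054 0.0142 -0.0156 0.0104
-0.02 18 0.0053 0.0157 -0.0094 0.0038
```

View pics/s1.png

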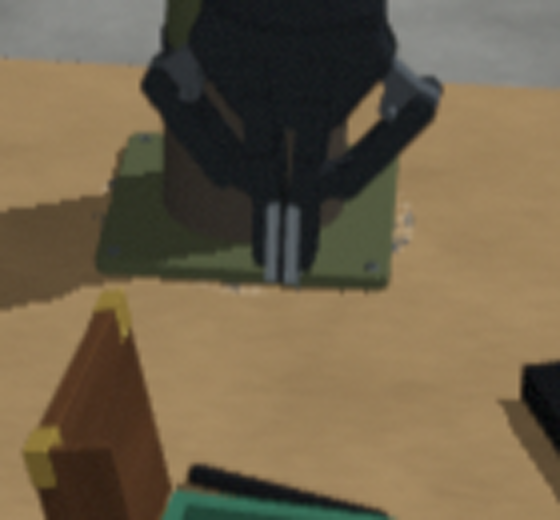

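Wrist view confirms the orange stone's end at (320,217), with the lid and flap to its right. The fingertips sit about 17 mm behind the reported TCP, seen from two cameras. Descending in front of the stone.

>>> {"fn": "servo_tool", "kwargs": {"series": [[0.2, 0.4, -4.5, 0, 0], [0.2, 0.4, -9, 0, 0], [0.2, 0.4, -13.5, 0, 0], [0.2, 0.4, -18, 0, 0], [0.2, 0.4, -22.5, 0, 0]]}}

```text
clock: 3.6
position: [0.6564, 0.0564, 0.0757]
eef_rot: [3.135, -0.173, 0.001]
wrist_force: [1.0, 0.0, -0.3]
width: -0.0002
```

>>> {"fn": "servo_tool", "kwargs": {"series": [[0, 0, -1.5, 0, 0], [0, 0, -3, 0, 0], [0, 0, -4, 0, 0], [0, 0, -5, 0, 0], [0, 0, -5.8, 0, 0]]}}

```text
clock: 4.1
position: [0.6578, 0.0591, 0.0193]
eef_rot: [-3.137, 0.17, -0.004]
wrist_force: [0.5, 1.3, 0.4]
width: 0.0001
```

>>> {"fn": "servo_tool", "kwargs": {"series": [[0, 0, -0.5, 0, 0], [0, 0, -0.9, 0, 0], [0, 0, -1.3, 0, 0], [0, 0, -1.7, 0, 0], [0, 0, -1.7, 0, 0]]}}

```text
clock: 4.6
position: [0.6564, 0.059, 0.0011]
eef_rot: [3.137, -0.169, -0.001]
wrist_force: [0.7, 0.1, -0.3]
width: -0.0
```

```bash
python3 - <<'E'
from h import *
p,d=grab_frame("scene"); K,T,c=cam("scene"); s=observe(); print(s["position"],s["wrist_force"])
Rm=R.from_rotvec(s["eef_rot"]).as_matrix()
vv,uu=np.mgrid[0:480,0:640]; P=pts(K,T,np.c_[uu.ravel(),vv.ravel()],d.ravel()); Q=(P-s["position"])@Rm; f=(d.ravel()>0)&(abs(Q[:,0])<.03)&(abs(Q[:,1])<.012)&(Q[:,2]<-.01)&(Q[:,2]>-.03); print(P[f].min(0))
save("s2",cv2.resize(p[140:290,260:400],None,fx=4,fy=4,interpolation=cv2.INTER_CUBIC))
E
```

```text
[0.65661277 0.05904809 0.00142658] [ 1.31422674 -0.15763702 -0.33153301]
[0.66096788 0.04739051 0.01688504]
```

View pics/s2.png

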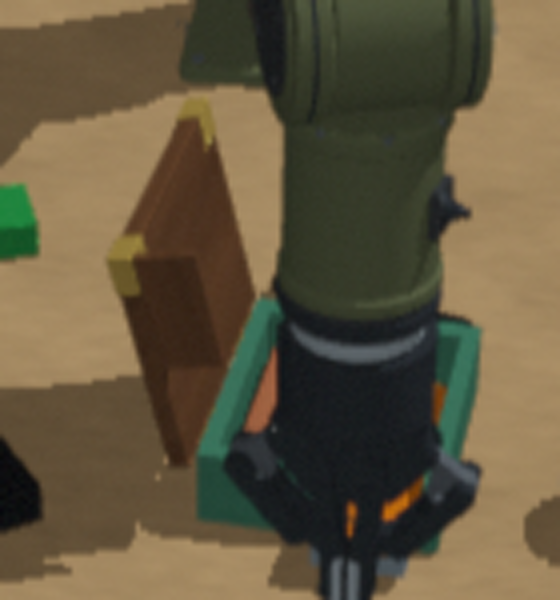

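Hand is in front of the stone at scene-crop (350,570), clear of the flap. Pushing slowly.

>>> {"fn": "servo_tool", "kwargs": {"series": [[-0.4, 0.04, 0, 0, 0], [-0.8, 0.08, 0, 0, 0], [-1.2, 0.12, 0, 0, 0], [-1.6, 0.16, 0, 0, 0], [-2.0, 0.2, 0, 0, 0]]}}

```text
clock: 5.15
position: [0.6363, 0.0611, 0.0017]
eef_rot: [3.137, -0.169, -0.0]
wrist_force: [0.9, 0.2, 0.5]
width: -0.0
```

>>> {"fn": "servo_tool", "kwargs": {"series": [[-0.2, 0.02, 0, 0, 0], [-0.4, 0.04, 0, 0, 0], [-0.6, 0.06, 0, 0, 0], [-0.8, 0.08, 0, 0, 0], [-1.0, 0.1, 0, 0, 0]]}}

```text
clock: 5.65
position: [0.6273, 0.062, 0.0017]
eef_rot: [-3.137, 0.17, -0.002]
wrist_force: [1.4, -1.2, 0.4]
width: 0.0002
```

>>> {"fn": "servo_tool", "kwargs": {"series": [[-0.2, 0.02, 0, 0, 0], [-0.4, 0.04, 0, 0, 0], [-0.6, 0.06, 0, 0, 0], [-0.8, 0.08, 0, 0, 0], [-1.0, 0.1, 0, 0, 0]]}}

```text
clock: 6.15
position: [0.6168, 0.0631, 0.0017]
eef_rot: [-3.137, 0.169, -0.001]
wrist_force: [1.3, -0.6, 0.2]
width: -0.0001
```

>>> {"fn": "servo_tool", "kwargs": {"series": [[-0.2, 0.02, 0, 0, 0], [-0.4, 0.04, 0, 0, 0], [-0.6, 0.06, 0, 0, 0], [-0.8, 0.08, 0, 0, 0], [-1.0, 0.1, 0, 0, 0]]}}

```text
clock: 6.65
position: [0.6067, 0.0641, 0.0017]
eef_rot: [-3.137, 0.169, -0.001]
wrist_force: [2.0, -0.4, -0.9]
width: -0.0003
```

>>> {"fn": "servo_tool", "kwargs": {"series": [[-0.08, 0, 0, 0, 0], [-0.16, 0, 0, 0, 0], [-0.24, 0, 0, 0, 0], [-0.32, 0, 0, 0, 0], [-0.4, 0, 0, 0, 0]]}}

```text
clock: 7.15
position: [0.6029, 0.0641, 0.0017]
eef_rot: [-3.137, 0.169, -0.001]
wrist_force: [1.9, 0.0, 1.2]
width: -0.0002
```

>>> {"fn": "servo_tool", "kwargs": {"series": [[-0.06, 0, 0, 0, 0], [-0.12, 0, 0, 0, 0], [-0.18, 0, 0, 0, 0], [-0.24, 0, 0, 0, 0], [-0.3, 0, 0, 0, 0]]}}

```text
clock: 7.65
position: [0.6008, 0.0642, 0.0017]
eef_rot: [-3.137, 0.169, -0.003]
wrist_force: [5.2, -1.0, -2.0]
width: 0.0005
```

>>> {"fn": "servo_tool", "kwargs": {"series": [[-0.02, 0, 0, 0, 0], [-0.04, 0, 0, 0, 0], [-0.06, 0, 0, 0, 0], [-0.08, 0, 0, 0, 0], [-0.1, 0, 0, 0, 0]]}}

```text
clock: 8.15
position: [0.6008, 0.0645, 0.0019]
eef_rot: [-3.136, 0.169, -0.006]
wrist_force: [6.4, 0.9, -1.9]
width: -0.0002
```

>>> {"fn": "servo_tool", "kwargs": {"series": [[-0.03, 0, 0, 0, 0], [-0.06, 0, 0, 0, 0], [-0.1, 0, 0, 0, 0], [-0.15, 0, 0, 0, 0], [-0.15, 0, 0, 0, 0]]}}

```text
clock: 8.65
position: [0.6009, 0.0646, 0.0023]
eef_rot: [-3.135, 0.169, -0.011]
wrist_force: [8.0, 0.8, -1.1]
width: 0.0003
```

>>> {"fn": "servo_tool", "kwargs": {"series": [[0.5, 0, 0, 0, 0], [1.5, -0.1, 0, 0, 0], [3, -0.3, 0, 0, 0], [4, -0.4, 0, 0, 0], [4, -0.4, 2, 0, 0]]}}

```text
clock: 9.15
position: [0.6342, 0.0592, 0.0189]
eef_rot: [3.135, -0.17, -0.013]
wrist_force: [-1.1, 0.3, -0.7]
width: 0.0003
```

>>> {"fn": "servo_tool", "kwargs": {"series": [[0, 0, 5, 0, 0], [0, 0, 10, 0, 0], [0, 0, 15, 0, 0], [0, 0, 20, 0, 0], [0, 0, 25, 0, 0]]}}

```text
clock: 9.65
position: [0.6345, 0.0599, 0.2727]
eef_rot: [3.136, -0.168, -0.009]
wrist_force: [1.4, 0.6, -0.0]
width: 0.0001
```

```bash
python3 - <<'E'
from h import *
K,T,c=cam("wrist"); p,d=grab_frame("wrist"); print(observe()["position"])
c0=np.array([.511,.045]); ps=np.radians(-6.1); ex=np.array([np.cos(ps),np.sin(ps)]); ey=np.array([-ex[1],ex[0]])
vv,uu=np.mgrid[0:480,0:640]; P=pts(K,T,np.c_[uu.ravel(),vv.ravel()],d.ravel()); C=p.reshape(-1,3).astype(int); ok=d.ravel()>0
L=np.c_[(P[:,:2]-c0)@np.c_[ex,ey],P[:,2]]; near=ok&(abs(L[:,0])<.13)
m=near&(C[:,0]>C[:,2]+100)&(C[:,0]-C[:,1]>60)&(abs(P[:,2]-.032)<.006)&(L[:,1]>-.003)&(L[:,1]<.06)
g=near&(C[:,1]>C[:,0]+15)&(abs(P[:,2]-.045)<.004)&(abs(L[:,1])<.08)
for n,k in(("stone",m),("rim",g)): print(n,k.sum(),np.percentile(L[k],[0,1,99,100],axis=0).round(4).tolist())
save("w1",p[150:480,150:550])
E
```

```text
[0.63972167 0.06084168 0.28214855]
stone 2388 [[-0.0125, 0.0027, 0.0289], [-0.0073, 0.0031, 0.0298], [0.0764, 0.0515, 0.0333], [0.0769, 0.0518, 0.0344]]
rim 2061 [[-0.0751, -0.065, 0.041], [-0.0735, -0.0645, 0.0415], [0.0747, 0.0647, 0.0462], [0.0752, 0.0651, 0.0469]]
```

View pics/w1.png

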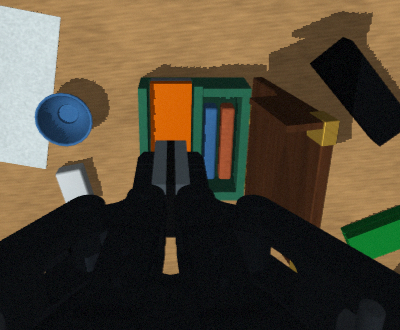

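Stone is home: its end is at case x = +76.9 mm, where 77 is expected. Now the lid path.

```bash
python3 - <<'E'
from h import *
c0=np.array([.511,.045]); ps=np.radians(-6.1); ex=np.array([np.cos(ps),np.sin(ps)]); ey=np.array([-ex[1],ex[0]])
print(observe()["position"],observe()["clock"])
def f(s,t): return -.065+s*np.cos(t)-.012*np.sin(t), .0455+s*np.sin(t)+.012*np.cos(t)
for t in [1.8,1.7,1.6,1.5,1.4,1.3,1.2,1.1,1,.9,.8,.7,.6,.5,.4,.3,.2,.15,.1,.05,0]:
    y,z=f(.105,t); c=[y-.0075]
    for s in np.linspace(.105,.13,26):
        yy,zz=f(s,t)
        if zz>z+.004: c.append(yy-.0145)
    w=c0+ex*.005+ey*min(c); print(t,(np.r_[w,z-.017]*100).round(2))
E
```

```text
[0.63972167 0.06084168 0.28214855] 9.7
1.8 [50.31 -7.56 12.8 ]
1.7 [50.45 -6.31 13.11]
1.6 [50.58 -5.03 13.31]
1.5 [50.71 -3.87 13.41]
1.4 [50.83 -2.77 13.4 ]
1.3 [50.94 -1.68 13.29]
1.2 [51.06 -0.61 13.07]
1.1 [51.17  0.44 12.75]
1 [51.28  1.45 12.33]
0.9 [51.39  2.47 11.82]
0.8 [51.48  3.38 11.22]
0.7 [51.58  4.29 10.53]
0.6 [51.67  5.14  9.77]
0.5 [51.74  5.83  8.94]
0.4 [51.8   6.39  8.04]
0.3 [51.86  6.86  7.1 ]
0.2 [51.89  7.23  6.11]
0.15 [51.91  7.38  5.61]
0.1 [51.92  7.51  5.09]
0.05 [51.93  7.61  4.57]
0 [51.94  7.68  4.05]
```

>>> {"fn": "servo_tool", "kwargs": {"series": [[-2.9, -3.5, 0, 0, 0], [-5.8, -7, 0, 0, 0], [-8.7, -10.6, 0, 0, 0], [-11.6, -14.2, 0, 0, 0], [-14.5, -17.7, 0, 0, 0]]}}

```text
clock: 10.2
position: [0.4886, -0.1179, 0.2706]
eef_rot: [-3.137, 0.169, 0.008]
wrist_force: [0.6, -0.7, 0.4]
width: -0.0001
```

>>> {"fn": "servo_tool", "kwargs": {"series": [[0, 0, -4, 0, 0], [0, 0, -8, 0, 0], [0, 0, -12, 0, 0], [0, 0, -15.4, 0, 0], [0, 0, -15.4, 0, 0]]}}

```text
clock: 10.7
position: [0.4869, -0.116, 0.1136]
eef_rot: [-3.136, 0.168, 0.02]
wrist_force: [-1.0, 0.8, 1.0]
width: 0.0002
```

>>> {"fn": "servo_tool", "kwargs": {"series": [[0.5, 0, 1, 0, 0], [1.2, 0.5, 1.5, 0, 0], [1.3, 1.5, 1.5, 0, 0], [1.4, 2.3, 1.5, 0, 0], [1.5, 2.9, 1.5, 0, 0]]}}

```text
clock: 11.2
position: [0.507, -0.0863, 0.1329]
eef_rot: [-3.137, 0.167, 0.0]
wrist_force: [-0.3, -0.4, -0.1]
width: -0.0002
```

>>> {"fn": "servo_tool", "kwargs": {"series": [[0, 0.3, -0.1, 0, 0], [0, 0.6, -0.1, 0, 0], [0, 0.9, -0.1, 0, 0], [0, 1.2, -0.1, 0, 0], [0, 1.5, -0.1, 0, 0]]}}

```text
clock: 11.7
position: [0.5072, -0.0735, 0.1317]
eef_rot: [3.136, -0.17, 0.0]
wrist_force: [0.0, -4.1, 2.1]
width: 0.0002
```

>>> {"fn": "servo_tool", "kwargs": {"series": [[0, 0.25, 0, 0, 0], [0, 0.5, 0, 0, 0], [0, 0.75, 0, 0, 0], [0, 1, 0.1, 0, 0], [0, 1.25, 0.1, 0, 0]]}}

```text
clock: 12.2
position: [0.5076, -0.0602, 0.1328]
eef_rot: [-3.137, 0.169, -0.001]
wrist_force: [1.3, -3.0, 1.6]
width: -0.0001
```

>>> {"fn": "servo_tool", "kwargs": {"series": [[0, 0.25, 0, 0, 0], [0, 0.5, 0.1, 0, 0], [0.1, 0.75, 0.1, 0, 0], [0.1, 1, 0.1, 0, 0], [0.1, 1.25, 0.1, 0, 0]]}}

```text
clock: 12.7
position: [0.508, -0.0477, 0.1336]
eef_rot: [3.137, -0.169, -0.001]
wrist_force: [0.5, -2.8, 2.7]
width: -0.0001
```

>>> {"fn": "servo_tool", "kwargs": {"series": [[0, 0.4, 0, 0, 0], [0.1, 0.8, 0, 0, 0], [0.1, 1.2, 0, 0, 0], [0.1, 1.6, 0, 0, 0], [0.2, 2, 0, 0, 0]]}}

```text
clock: 13.2
position: [0.5102, -0.0275, 0.1336]
eef_rot: [3.137, -0.169, -0.0]
wrist_force: [-1.1, -1.9, 1.2]
width: 0.0001
```

>>> {"fn": "servo_tool", "kwargs": {"series": [[0, 0.4, -0.05, 0, 0], [0.1, 0.8, -0.1, 0, 0], [0.1, 1.2, -0.15, 0, 0], [0.2, 1.6, -0.25, 0, 0], [0.2, 2.1, -0.35, 0, 0]]}}

```text
clock: 13.7
position: [0.5125, -0.0066, 0.13]
eef_rot: [3.137, -0.169, 0.001]
wrist_force: [0.5, -2.2, 0.2]
width: -0.0002
```

>>> {"fn": "servo_tool", "kwargs": {"series": [[0, 0.4, -0.1, 0, 0], [0.1, 0.8, -0.25, 0, 0], [0.1, 1.2, -0.4, 0, 0], [0.2, 1.6, -0.55, 0, 0], [0.2, 2.1, -0.7, 0, 0]]}}

```text
clock: 14.2
position: [0.5142, 0.0142, 0.1229]
eef_rot: [3.137, -0.17, -0.0]
wrist_force: [0.1, -3.0, 0.2]
width: -0.0001
```

>>> {"fn": "servo_tool", "kwargs": {"series": [[0, 0.4, -0.2, 0, 0], [0.1, 0.8, -0.4, 0, 0], [0.1, 1.2, -0.6, 0, 0], [0.1, 1.6, -0.85, 0, 0], [0.2, 1.96, -1.1, 0, 0]]}}

```text
clock: 14.7
position: [0.5158, 0.0339, 0.1118]
eef_rot: [3.137, -0.169, -0.001]
wrist_force: [-0.6, -2.1, 1.0]
width: -0.0001
```

>>> {"fn": "servo_tool", "kwargs": {"series": [[0, 0.37, -0.27, 0, 0], [0, 0.73, -0.55, 0, 0], [0.1, 1.1, -0.84, 0, 0], [0.1, 1.43, -1.15, 0, 0], [0.1, 1.76, -1.45, 0, 0]]}}

```text
clock: 15.2
position: [0.5174, 0.0517, 0.0974]
eef_rot: [-3.137, 0.169, -0.001]
wrist_force: [-0.6, -1.3, -0.2]
width: -0.0001
```

>>> {"fn": "servo_tool", "kwargs": {"series": [[0, 0.3, -0.33, 0, 0], [0, 0.56, -0.67, 0, 0], [0.1, 0.8, -1.02, 0, 0], [0.1, 1.03, -1.38, 0, 0], [0.1, 1.25, -1.75, 0, 0]]}}

```text
clock: 15.7
position: [0.5184, 0.0641, 0.0798]
eef_rot: [-3.137, 0.169, -0.0]
wrist_force: [0.1, -1.3, 1.9]
width: -0.0
```

>>> {"fn": "servo_tool", "kwargs": {"series": [[0, 0.1, -0.18, 0, 0], [0, 0.2, -0.36, 0, 0], [0, 0.3, -0.54, 0, 0], [0, 0.4, -0.74, 0, 0], [0, 0.47, -0.94, 0, 0]]}}

```text
clock: 16.2
position: [0.5185, 0.0686, 0.0706]
eef_rot: [-3.137, 0.169, -0.001]
wrist_force: [0.6, -0.3, 1.4]
width: -0.0001
```

>>> {"fn": "servo_tool", "kwargs": {"series": [[0, 0.08, -0.2, 0, 0], [0, 0.16, -0.4, 0, 0], [0, 0.24, -0.6, 0, 0], [0, 0.3, -0.8, 0, 0], [0, 0.37, -1.0, 0, 0]]}}

```text
clock: 16.7
position: [0.5183, 0.0723, 0.0606]
eef_rot: [-3.137, 0.169, -0.0]
wrist_force: [1.1, 0.1, 1.5]
width: -0.0
```

>>> {"fn": "servo_tool", "kwargs": {"series": [[0, 0.03, -0.1, 0, 0], [0, 0.06, -0.2, 0, 0], [0, 0.09, -0.3, 0, 0], [0, 0.12, -0.4, 0, 0], [0, 0.15, -0.5, 0, 0]]}}

```text
clock: 17.2
position: [0.5182, 0.0736, 0.0557]
eef_rot: [3.137, -0.169, 0.0]
wrist_force: [1.2, 0.6, 1.3]
width: -0.0003
```

>>> {"fn": "servo_tool", "kwargs": {"series": [[0, 0.03, -0.1, 0, 0], [0, 0.06, -0.2, 0, 0], [0, 0.09, -0.3, 0, 0], [0, 0.12, -0.4, 0, 0], [0, 0.13, -0.5, 0, 0]]}}

```text
clock: 17.7
position: [0.5181, 0.0749, 0.0506]
eef_rot: [3.137, -0.169, -0.0]
wrist_force: [0.7, -0.0, 0.9]
width: -0.0
```

>>> {"fn": "servo_tool", "kwargs": {"series": [[0, 0, -0.08, 0, 0], [0, 0, -0.16, 0, 0], [0, 0, -0.24, 0, 0], [0, 0, -0.32, 0, 0], [0, 0, -0.4, 0, 0]]}}

```text
clock: 18.2
position: [0.5182, 0.0752, 0.0467]
eef_rot: [-3.137, 0.169, 0.0]
wrist_force: [0.2, 0.6, 0.1]
width: -0.0003
```

>>> {"fn": "servo_tool", "kwargs": {"series": [[0, 0, -0.06, 0, 0], [0, 0, -0.12, 0, 0], [0, 0, -0.18, 0, 0], [0, 0, -0.24, 0, 0], [0, 0, -0.3, 0, 0]]}}

```text
clock: 18.7
position: [0.5182, 0.075, 0.0436]
eef_rot: [3.137, -0.169, -0.0]
wrist_force: [0.2, 1.0, 0.4]
width: 0.0001
```

>>> {"fn": "servo_tool", "kwargs": {"series": [[0, 0, -0.05, 0, 0], [0, 0, -0.1, 0, 0], [0, 0, -0.15, 0, 0], [0, 0, -0.2, 0, 0], [0, 0, -0.25, 0, 0]]}}

```text
clock: 19.2
position: [0.5183, 0.075, 0.0427]
eef_rot: [3.137, -0.169, 0.001]
wrist_force: [-3.5, 0.7, 21.2]
width: 0.0001
```

>>> {"fn": "servo_tool", "kwargs": {"series": [[0, 0, 0.3, 0, 0], [0, 0, 2, 0, 0], [0, 0, 6, 0, 0], [0, 0, 11, 0, 0], [0, 0, 16, 0, 0]]}}

```text
clock: 19.7
position: [0.5174, 0.0744, 0.2024]
eef_rot: [3.136, -0.17, -0.003]
wrist_force: [1.2, -0.3, 0.1]
width: 0.0002
```

>>> {"fn": "servo_tool", "kwargs": {"series": [[-2, -4, 2, 0, 0], [-4, -8, 4, 0, 0], [-6, -12, 4, 0, 0], [-8, -16, 4, 0, 0], [-8, -16, 4, 0, 0]]}}

```text
clock: 20.2
position: [0.4338, -0.0918, 0.2411]
eef_rot: [3.132, -0.187, -0.007]
wrist_force: [0.5, 0.6, -0.7]
width: 0.0
```

```bash
python3 - <<'E'
from h import *
c0=np.array([.511,.045]); ps=np.radians(-6.1); ex=np.array([np.cos(ps),np.sin(ps)]); ey=np.array([-ex[1],ex[0]])
print(observe()["position"])
for n in("scene","top"):
    K,T,c=cam(n); p,d=grab_frame(n)
    old=np.load(n+"0.npz"); 
    vv,uu=np.mgrid[0:480,0:640]; P=pts(K,T,np.c_[uu.ravel(),vv.ravel()],d.ravel()); L=np.c_[(P[:,:2]-c0)@np.c_[ex,ey],P[:,2]]
    m=(d.ravel()>0)&(abs(L[:,0])<.07)&(abs(L[:,1])<.06)&(abs(L[:,2]-.06)<.03)
    A=np.c_[L[m][:,1],L[m][:,0],np.ones(m.sum())]; print(n,m.sum(),"slope y,x, z0",np.linalg.lstsq(A,L[m][:,2],rcond=None)[0].round(4))
    df=np.abs(p.astype(int)-old["p"]).sum(2)
    cm=(df>120).astype(np.uint8); k,lb,st,ce=cv2.connectedComponentsWithStats(cm); print([ (st[i][:5].tolist()) for i in range(1,k) if st[i][4]>25])
    if n=="scene": save("s3",cv2.resize(p[140:300,240:460],None,fx=3.5,fy=3.5,interpolation=cv2.INTER_CUBIC))
E
```

```text
[ 0.43380456 -0.09184815  0.24105862]
scene 2085 slope y,x, z0 [-0.0017 -0.0013  0.0575]
[[255, 0, 68, 131, 4945], [364, 2, 12, 24, 147], [69, 19, 64, 54, 1747], [318, 27, 6, 40, 160], [114, 154, 112, 21, 1413], [33, 169, 218, 108, 5054], [231, 169, 92, 117, 3314], [259, 170, 19, 2, 26], [310, 211, 69, 50, 783], [107, 227, 11, 11, 74], [322, 229, 11, 23, 72], [338, 234, 31, 43, 827], [96, 236, 15, 12, 107], [83, 242, 130, 38, 2171], [292, 271, 38, 12, 174], [327, 284, 32, 6, 59]]
top 3363 slope y,x, z0 [-0.0014 -0.0024  0.0574]
[[312, 113, 217, 287, 19939], [284, 165, 29, 56, 1008], [313, 164, 11, 5, 38], [511, 165, 31, 19, 356], [552, 167, 32, 63, 1066], [322, 170, 21, 9, 124], [309, 192, 13, 42, 212], [348, 215, 24, 23, 369], [271, 224, 10, 11, 85], [526, 321, 2, 28, 41], [509, 341, 131, 73, 5574], [440, 416, 59, 26, 460], [253, 445, 18, 30, 180], [314, 445, 9, 8, 33], [359, 445, 59, 32, 656]]
```

View pics/s3.png

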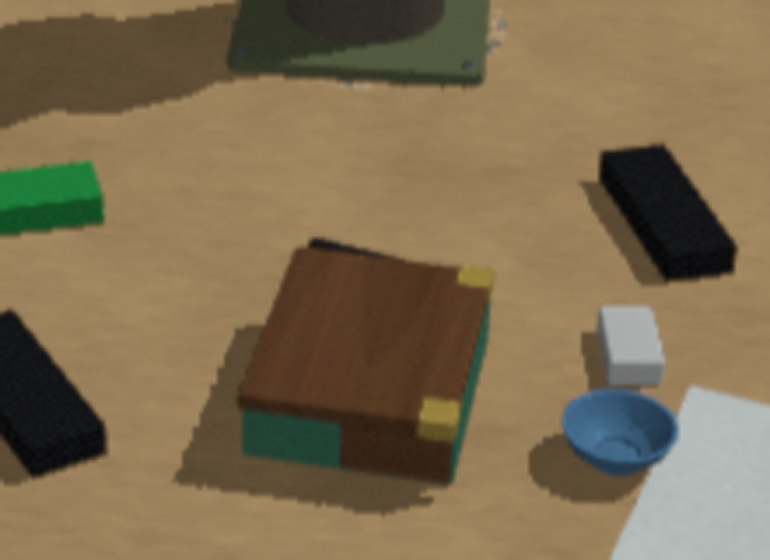

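The lid is flat, with its top at 57.5 mm (45.5 + 12 expected), and the flap hangs over the open end. The bystanders look unmoved; the other picture differences come from the arm and its shadow.

```bash
python3 -c "
from station import *
print(observe()['wrist_force']); print(hand_in())"
```

```text
[-0.31426015  0.21678125 -0.18883077]
the job is handed in; nothing more can be done
None
```

The stone is home in its bay and the lid is shut. I handed the job in at about 20 s, with the gripper clear of everything.

- **Stone:** I pushed it in with closed fingers until it stalled against the stop, at 5–8 N. The wrist camera then put its end at case x = 76.9 mm, against 77 mm expected.
- **Lid:** I brought it over from behind along its arc and eased it down the last stretch. The force there stayed at 1–2 N until it seated, then rose to 21 N at the wrist as it met the case. That was a firmer press than I intended, but within limits. Both fixed cameras show it level to about 0.1°, with its top at 57.5 mm (57.5 expected) and the flap over the open end.
- **Bystanders:** I saw none move in the last scene crop, and the arm only worked at the case. I did not measure their positions. I took the other image differences, some near the rotary tool, to be the arm and its shadow.
- **Disagreements:** The fingertips sat about 17 mm behind the reported TCP, rather than ahead of it as described, so I worked from the measured offset. The wrist-camera network's stone end and stop positions were far off, so I dropped them and used colour and depth instead.

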